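Clamp a gear-case cover down evenly

ROBOT

A 6-joint arm with a two-finger parallel gripper is mounted at the origin on the work surface. World frame = base frame: x ahead of the robot, y to its left, z up, the work surface at z = 0. Lengths are in m, angles in rad, forces in N, time in s.
With the tool pointing down it reaches from about 0.325 to 0.775 m from the base axis. Payload 9.3 kg.
Tool frame: the origin (TCP) lies on the front face of the gripper's body, between the roots of the fingers; the fingertips stand 73 mm ahead of it and the grasp point (between the pads) lies 54 mm ahead of it; z points along the fingers, y is the line along which they close (so a half turn about z gives the same grasp; the last joint's range is limited). The gripper opens to 85 mm and grips with 20 to 120 N. Pads are 22 mm wide; open, the fingers measure 114 mm over their backs; the gripper's body (76 mm by 85 mm) begins 54 mm behind the grasp point. The pads swing forward as they close: fully open they stand 13 mm farther back than shut.
Start: joints at [-1.464, 0.259, 0.021, 1.334, 0, 1.418], TCP at [0.141, -0.532, 0.304] pointing down, gripper open.
Joint ranges: [-3.04, 3.04], [-0.91, 1.82], [-1.04, 1.36], [-1.92, 1.95], [-1.52, 1.45], [-3.14, 3.14]. Speed limits (rad/s): [2.22, 2.22, 2.79, 3.14, 3.14, 3.14].

INTERFACE

Orientations are given as a 3x3 rotation matrix whose columns are the frame's x, y, z axes.
In Python, from bench import * gives the robot as it stands. Calls block until the motion is done:
- goto(position, orientation): joint-space move of the TCP to a pose.
- move_linear(position, ori=None, max_speed=0.15): straight line of the TCP; ori=None keeps the orientation; max_speed is the mean speed in m/s.
- move_joints(angles): joint-space move.
- grip(opening): opening from 0.0 (shut) to 1.0 (fully open); the grip force is fixed at half the most; returns when the fingers have stopped.
- dwell(seconds).
- solve_ik(position, orientation): joint angles nearest the present ones, or None.
- capture(name): name is "side" or "top" or "wrist"; returns the picture (420x560x3 uint8, red, green, blue); there is no depth.
- calibration(name): a dict with "vertical_fov" (degrees; the focal length in pixels is half the picture's height over the tangent of half this angle, whatever the lens; pixels are square), "cx", "cy" (the principal point, pixels), "k1" (the pictures are not rectified: a ray, as slopes to the right and down, at radius r is drawn at 1 + k1 r^2 times it, then the intrinsics apply), "rvec" (rotation vector, rad) and "tvec" (3), from world to camera coordinates, as OpenCV has them. Camera axes: x right, y down, z forward; pixel columns grow to the right and rows downward; lengths in m; the calibration is good to about 2 mm. A picture is of the moment at which its call begins: read the wrist's pose just before it. calibration takes no time and is no camera call; for the wrist camera it gives the pose at the moment of the call.
A pose or a line that the arm cannot do raises IKError and nothing moves.
- sign_off(): hands the job in; it is judged then, once.
Trained networks look in the newest picture that a camera, given by its name, has taken for a name from the list of things; names that differ only in an ending like _2 or _b are one class to them, and where a whole thing is asked for, a point or a joint stands for the part that bears it (a point fixed in the world has none). Each returns a list of dicts, best first, with "p" (0 to 1); they miss things now and then, are a little off and sometimes report something else, mostly with a low value. They report only what shows in the picture. A call takes as long as a camera call. They do not tell look-alikes from the thing itself.
- recognise(thing, camera): "point" ([x, y, z] in m, in the coordinates of the camera as it stood for that picture, good to about 4 mm: the middle of the surface that is visible of it).
Readings, each from a call of its own:
- read_time(): time.
- read_joint_pos(): joint angles.
- read_joint_vel(): joint speeds.
- read_joint_efforts(): joint torques, N m.
- read_tcp_pos(): TCP position.
- read_tool_rot(): TCP orientation.
- read_force(): force on the tool from outside, world axes, zero at the start.
- read_moment(): the same for the moment, N m.
- read_finger_gap(): opening from 0.0 (shut) to 1.0 (fully open).
- read_grip_force(): force on a finger pad.
Only numpy, scipy, OpenCV 4.12 (cv2) and the standard library are available. Lean on these libraries where they do the work, as an engineer would, in place of code of your own. Each camera call takes 0.05 s, during which the arm holds its last target. There are 200 camera calls.

TASK

The cover of this grinder's gear case must be clamped down evenly with the four black wing knobs, turned clockwise by hand in cross order (a knob, then the one diagonally opposite, then the other two). Go round twice: first bring all four just snug, then, in cross order again, make all four firmly hand-tight. Never overtighten a knob, do not lean on the cover or shift it, leave the things around the fixture alone, and let go when done.

Things in the scene. Friction and masses are not known exactly. Their poses are not given: they have to be found in the camera images.
- fixture: Steel clamping fixture fixed to the bench: base plate 210 x 210 x 12 mm, gear case on it (top face 50 mm over the bench); at each corner a post (ends at 103 mm) with a flat arm, 30 mm wide, top face at 95 mm, reaching in over the cover; a clamp screw stands on each arm. Origin: centre of the underside, on the bench; z up, x and y along the sides.
- cover: Square aluminium cover 142 x 142 x 10 mm, lying loose on the gear case, underside at 50 mm, round boss in the middle (highest point 76 mm). Origin: centre of its underside. It stays in place; the four feet press on its corners.
- clamp1: Clamp screw 1, over the cover's +x +y corner (x +56, y +56 mm in the fixture's frame), across the diagonal from clamp 3. Origin: on the vertical screw axis, at the arm's top face, 95 mm over the bench. All four are alike. On top turns a captive knob that neither rises nor sinks; below, a sprung rubber foot is driven down onto the cover.
- knob1_grip (a point): Point to grip on the axis of knob 1, mid-wing, 37 mm above the clamp's origin. Black plastic: a disc 32 mm across, 8 mm high, on it an upright wing 42 mm long (point x axis), 14 mm thick (y axis), 36 mm high, from 22 mm below this point to 14 mm above it. Axes turn with the knob; z up. At the start each wing is turned up to 0.8 rad either way from the fixture's x axis.
- clamp2: Clamp screw 2, over the cover's -x +y corner (x -56, y +56 mm in the fixture's frame), across the diagonal from clamp 4. All clamps: clockwise seen from above tightens, the foot goes down 3 mm per rad. At the start each foot hangs free, 0.05 to 1.0 rad short of the cover, unequally. From touching, the force grows by about 46 N per rad. No end stop within 4 rad.
- knob2_grip (a point): Point to grip on the axis of knob 2, mid-wing, 37 mm above the clamp's origin. As knob 1.
- clamp3: Clamp screw 3, over the cover's -x -y corner (x -56, y -56 mm in the fixture's frame), across the diagonal from clamp 1. All clamps: thread drag is 0.22 N m in free air, plus 0.003 N m per newton of clamping force while turning clockwise. The drag also holds the knob where it is left.
- knob3_grip (a point): Point to grip on the axis of knob 3, mid-wing, 37 mm above the clamp's origin. As knob 1. All knobs: the wing sits on its disc through a rubber cushion that gives 0.83 rad per N m (0.18 rad in free air, 0.31 rad at hand-tight) and springs back when let go. So a knob held still after a slow clockwise turn still shows the turning torque; after a brisk stop, up to 0.05 N m less.
- clamp4: Clamp screw 4, over the cover's +x -y corner (x +56, y -56 mm in the fixture's frame), across the diagonal from clamp 2. All clamps: just snug is 5 to 30 N (aim for 0.27 N m while turning); firmly hand-tight is 38 to 64 N (aim for 0.37 N m while turning); over 75 N (0.445 N m) is overtightened.
- knob4_grip (a point): Point to grip on the axis of knob 4, mid-wing, 37 mm above the clamp's origin. As knob 1.
- spraycan: Spray can, 62 mm across, 190 mm tall, a bystander. Origin: centre of its base.
- hammer: Hammer lying on the bench, a bystander. Origin: centre of its underside.
- tape: Roll of tape lying flat, 90 mm across, 24 mm high, a bystander. Origin: centre of its underside.
- driver: Screwdriver lying on the bench, a bystander. Origin: centre of its underside.
Things that resemble listed ones, but are neither listed nor needed, are in the scene too. What is meant by the cover is not turquoise, and is the smaller of those in its own colour.

How it is judged:
On the way, in this order (a step that is already met when the one before it is completed fails the run):
1. one diagonal pair of clamps is snug (over 5 N each) while the other two still hang free (((contact force between each of clamp1, clamp3 and cover above 5 N and contact force between each of clamp2, clamp4 and cover below 2 N) or (contact force between each of clamp2, clamp4 and cover above 5 N and contact force between each of clamp1, clamp3 and cover below 2 N))), for 0.1 s.
2. all four clamps are snug and none is tight yet (5 to 30 N each) (contact force between clamp1 and cover between 5 and 30 N and contact force between clamp2 and cover between 5 and 30 N and contact force between clamp3 and cover between 5 and 30 N and contact force between clamp4 and cover between 5 and 30 N), for 0.1 s.
3. one diagonal pair is hand-tight (over 38 N each) while the other two are still only snug (5 to 30 N) (((contact force between each of clamp1, clamp3 and cover above 38 N and contact force between clamp2 and cover between 5 and 30 N and contact force between clamp4 and cover between 5 and 30 N) or (contact force between each of clamp2, clamp4 and cover above 38 N and contact force between clamp1 and cover between 5 and 30 N and contact force between clamp3 and cover between 5 and 30 N))), for 0.1 s.
At the end, for the whole second after the job is handed in: All four clamps press on the cover with 38 to 64 N each, the cover lies still within 4 mm of where it was, and the robot has let go (contact force between clamp1 and cover between 38 and 64 N and contact force between clamp2 and cover between 38 and 64 N and contact force between clamp3 and cover between 38 and 64 N and contact force between clamp4 and cover between 38 and 64 N and distance of cover from where it was at the start of the episode below 0.004 m and linear speed of cover below 0.01 m/s); the robot touches nothing.
It fails at once if a clamp is overtightened (presses with more than 75 N) (contact force between any of clamp1, clamp2, clamp3, clamp4 and cover above 75 N).
It fails at once if the robot leans on the cover (more than 10 N) (contact force between the arm and cover above 10 N).
It fails at once if a bystander is moved by more than 30 mm (distance of any of spraycan, hammer, tape, driver from where it was at the start of the episode above 0.03 m).
It also fails if it takes over 72 s, if anything falls off the work surface, if the arm or the gripper's body presses on something with over 40 N, if the wrist force passes 120 N, or if a joint passes its speed limit or range.

## Working session

There is one attempt and no reset: what is moved stays moved. The work goes in short steps, each a Python script; the robot and the scene stay as the last script left them, time stands still between calls to the robot, and variables do not carry over. Pictures are saved under pics/ and viewed, at most 10 in all, crops included, and the job is handed in when it is done.

```bash
ls; mkdir -p pics
python3 - <<'E'
from bench import *
import cv2,numpy as np
for n in("top","side"):
    im=capture(n); cv2.imwrite(f"pics/{n}0.png",im[:,:,::-1]); c=calibration(n);print(n,c)
    R=cv2.Rodrigues(np.array(c["rvec"],float))[0];t=np.array(c["tvec"],float).ravel()
    for th in("fixture","cover","knob1_grip","clamp1"):
        for d in recognise(th,n): print(th,round(d["p"],2),np.round(R.T@(np.array(d["point"])-t),3))
print(read_time(),read_force(),read_moment())
E
```

```text
pics
top {'vertical_fov': 44.73931503691524, 'cx': 269.0797286346174, 'cy': 209.51023522654015, 'k1': -0.03237553059782454, 'rvec': array([ 2.18450759, -2.19154232,  0.06590099]), 'tvec': array([-0.00303432,  0.48999049,  1.5994586 ])}
fixture 0.62 [0.542 0.018 0.01 ]
cover 0.84 [0.554 0.028 0.061]
cover 0.81 [ 0.35  -0.236  0.008]
cover 0.71 [0.267 0.246 0.008]
clamp1 0.69 [0.63  0.042 0.144]
clamp1 0.68 [ 0.479 -0.001  0.144]
clamp1 0.67 [0.535 0.096 0.145]
clamp1 0.57 [ 0.572 -0.051  0.138]
clamp1 0.31 [ 0.623 -0.419  0.023]
side {'vertical_fov': 56.27527966628924, 'cx': 280.0575334683927, 'cy': 203.6011666030325, 'k1': -0.03757128854873762, 'rvec': array([ 1.97749299, -0.8440978 ,  0.50833864]), 'tvec': array([-0.34077364,  0.24130382,  0.68907511])}
fixture 0.8 [ 0.514 -0.02   0.012]
cover 0.9 [ 0.33  -0.252  0.009]
knob1_grip 0.44 [0.621 0.032 0.131]
clamp1 0.9 [0.53  0.097 0.122]
clamp1 0.9 [ 0.466 -0.007  0.121]
clamp1 0.57 [ 0.565 -0.061  0.121]
clamp1 0.53 [0.624 0.031 0.117]
0.5 [0.14860777 1.30550552 0.46147918] [-0.02449424 -0.01986032 -0.02602546]
```

View pics/top0.png

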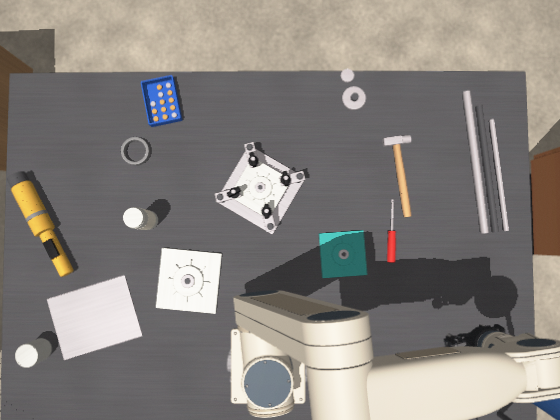

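View pics/side0.png

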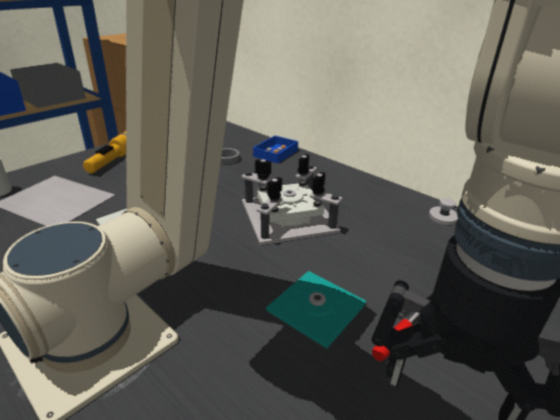

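The cover meant is the silver one in the fixture at top (260,187). The silver one at (188,281) is larger and lies loose, and the one at (343,253) is turquoise. I'll go above the fixture and confirm with the wrist camera.

```bash
cat > h.py <<'E'
from bench import *
import cv2,numpy as np
def tool(yaw): # tool y (closing line) at world angle yaw, z down
    c,s=np.cos(yaw),np.sin(yaw); y=np.array([c,s,0]);z=np.array([0,0,-1.]);return np.column_stack([np.cross(y,z),y,z])
def cam(n):
    c=calibration(n);R=cv2.Rodrigues(np.array(c["rvec"],float))[0];t=np.array(c["tvec"],float).ravel()
    f=210/np.tan(np.radians(c["vertical_fov"])/2);K=np.array([[f,0,c["cx"]],[0,f,c["cy"]],[0,0,1]]);return K,np.array([c["k1"],0,0,0,0]),R,t
def pix2plane(cm,uv,z):
    K,D,R,t=cm;u=cv2.undistortPoints(np.array(uv,float).reshape(-1,1,2),K,D).reshape(-1,2)
    d=np.c_[u,np.ones(len(u))]@R;o=-R.T@t;return o+d*((z-o[2])/d[:,2])[:,None]
E
python3 - <<'E'
from h import *
K,D,R,t=cam("wrist");T=read_tool_rot();p=read_tcp_pos()
print("cam in tool",np.round(T.T@(-R.T@t-p),3),"axis",np.round(T.T@R[2],3),"yaw",np.arctan2(T[1,1],T[0,1]),K[0,0])
for k in range(12):
    q=solve_ik([0.554,0.022,0.33],tool(k*np.pi/6));print(k, None if q is None else np.round(q,2))
E
```

```text
cam in tool [ 0.072  0.001 -0.07 ] axis [-0.286  0.     0.958] yaw -1.3109827601327453 335.9328121865354
0 [-0.11  0.26  0.09  1.4   0.    1.46]
1 [-0.11  0.26  0.09  1.4   0.    0.94]
2 [-0.11  0.26  0.09  1.4   0.    0.41]
3 [-0.11  0.26  0.09  1.4   0.   -0.11]
4 [-0.11  0.26  0.09  1.4   0.   -0.64]
5 [-0.11  0.26  0.09  1.4   0.   -1.16]
6 [-0.11  0.26  0.09  1.4   0.   -1.68]
7 [-0.11  0.26  0.09  1.4   0.   -2.21]
8 [-0.11  0.26  0.09  1.4   0.   -2.73]
9 [-0.11  0.26  0.09  1.4   0.    3.03]
10 [-0.11  0.26  0.09  1.4   0.    2.51]
11 [-0.11  0.26  0.09  1.4   0.    1.98]
```

Run:
```python
from h import *
goto([0.554,0.022,0.36],tool(0)); print(read_time())
cm=cam("wrist");im=capture("wrist");cv2.imwrite("pics/w1.png",im[:,:,::-1]);np.savez("w1.npz",K=cm[0],D=cm[1],R=cm[2],t=cm[3])
cv2.imwrite("pics/w1v.png",cv2.resize(im[:,:,::-1],(784,588)))
K,D,R,t=cm
for th in("knob1_grip","clamp1","cover"):
    for d in recognise(th,"wrist"): print(th,round(d["p"],2),np.round(R.T@(np.array(d["point"])-t),4),np.round(K@np.array(d["point"])/d["point"][2])[:2])
print(read_time()); print(np.round([np.r_[read_force(),read_moment()] for _ in range(4)],3))
```

```text
2.9583
knob1_grip 0.66 [0.6267 0.042  0.15  ] [370. 178.]
clamp1 0.95 [0.5372 0.0982 0.1458] [263. 108.]
clamp1 0.91 [0.4801 0.0087 0.1414] [201. 213.]
clamp1 0.82 [ 0.5712 -0.0479  0.1402] [302. 270.]
clamp1 0.74 [0.6238 0.0428 0.1486] [366. 176.]
clamp1 0.56 [0.6265 0.0406 0.1401] [367. 177.]
cover 0.86 [0.2874 0.1911 0.0169] [40. 21.]
cover 0.61 [ 0.4001 -0.2289  0.0137] [178. 344.]
cover 0.6 [0.5587 0.019  0.0643] [288. 184.]
3.1583
[[ 0.365 -0.285 -0.118 -0.002  0.01   0.023]
 [ 0.365 -0.285 -0.118 -0.002  0.01   0.023]
 [ 0.365 -0.285 -0.118 -0.002  0.01   0.023]
 [ 0.365 -0.285 -0.118 -0.002  0.01   0.023]]
```

View pics/w1v.png

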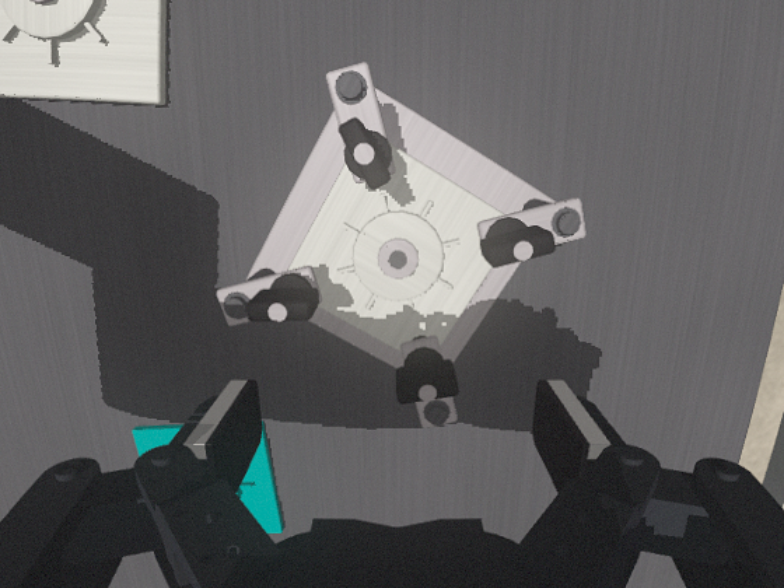

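The wrist picture shows the four black knobs, with light caps at their centres at about (364,154), (523,251), (278,312) and (428,393) in the enlarged view. They stand on the small silver cover with its central boss (398,259), so this fixture is confirmed. Next I'll fit the caps and wing yaws.

```bash
cat > fit.py <<'E'
from h import *
def fit(img,cm,guess):
    K,D,R,t=cm;g=img.mean(2);rv=cv2.Rodrigues(R)[0]
    pr=lambda P:cv2.projectPoints(np.array(P,float),rv,t,K,D)[0].reshape(-1,2)
    u,v=pr([[guess[0],guess[1],.146]])[0]; 
    bright=(g>150)&(img.astype(int).ptp(2)<30) if hasattr(img,'ptp') else (g>150)&(np.ptp(img.astype(int),axis=2)<30)
    n,l,st,c=cv2.connectedComponentsWithStats(bright.astype(np.uint8),connectivity=4)
    k=[i for i in range(1,n) if 60<st[i,4]<450 and max(st[i,2:4])<1.5*min(st[i,2:4])]
    i=min(k,key=lambda i:np.hypot(*(c[i]-[u,v]))); P=pix2plane(cm,c[i],.146)[0]
    best=[]
    for a in np.arange(0,np.pi,np.pi/180):
        x=np.array([np.cos(a),np.sin(a)]);y=np.array([-x[1],x[0]]);
        def mask(gw):
            m=np.zeros(g.shape,np.uint8)
            B=[[*(P[:2]+sx*(.021+gw)*x+sy*(.007+gw)*y),z] for sx in(-1,1) for sy in(-1,1) for z in(.110,.146)]
            C=[[P[0]+(.016+gw)*np.cos(b),P[1]+(.016+gw)*np.sin(b),z] for b in np.arange(0,6.28,.3) for z in(.102,.110)]
            for Q in(B,C): cv2.fillConvexPoly(m,cv2.convexHull(pr(Q).round(0).astype(np.int32)),1)
            return m>0
        m=mask(0);r=mask(.003)&~m; gg=np.minimum(g,90)
        best.append((gg[r].mean()-gg[m].mean(),a))
    best.sort();return P,best[-1],best[-2],c[i],st[i,4]
E
python3 - <<'E'
from fit import *
z=np.load("w1.npz");cm=[z[k] for k in"KDRt"];im=cv2.imread("pics/w1.png")
out=[]
for uv in[(260,110),(373.6,179.3),(198.6,222.9),(305.7,280.7)]:
    g=pix2plane(cm,uv,.146)[0];P,b,b2,c,a=fit(im,cm,g);print(np.round(P,4),np.round(b,3),np.round(b2,3),np.round(c,1),a);out.append([P[0],P[1],b[1]])
o=np.array(out);print("centre",o[[0,3],:2].mean(0),o[[1,2],:2].mean(0),"diag",np.hypot(*(o[0]-o[3])[:2]),np.hypot(*(o[1]-o[2])[:2]))
np.save("knobs.npy",o)
for p in o:
  q=solve_ik([p[0],p[1],.188],tool(p[2]+np.pi/2));print(np.round(q,2))
vis=cv2.resize(im,(784,588))
E
```

```text
[0.5342 0.0977 0.146 ] [6.63  2.077] [6.62  2.094] [259.5 109.2] 176
[0.631  0.0404 0.146 ] [12.337  0.227] [12.297  0.192] [373.3 178.8] 148
[0.4771 0.0009 0.146 ] [15.033  0.087] [14.846  0.122] [197.8 222.7] 127
[0.631  0.0404 0.146 ] [12.337  0.227] [12.297  0.192] [373.3 178.8] 148
centre [0.58260129 0.06907925] [0.55403217 0.02065204] diag 0.11247697778201843 0.15891165709394767
[ 0.03  0.31 -0.21  1.05  0.   -2.05]
[-0.07  0.45  0.01  1.13  0.   -0.3 ]
[-0.17  0.2  -0.36  1.01  0.   -0.26]
[-0.07  0.45  0.01  1.13  0.   -0.3 ]
```

Run:
```python
from fit import *
z=np.load("w1.npz");cm=[z[k] for k in"KDRt"];im=cv2.imread("pics/w1.png")
print(pix2plane(cm,(305.7,280.7),.146)[0])
print(im[272:290,298:316].mean(2).astype(int)[::3,::3])
im2=np.clip(im.astype(int)*2,0,255).astype(np.uint8)
P,b,b2,c,a=fit(im2,cm,[.5738,-.0564]);print(P,b,b2,c,a)
o=np.load("knobs.npy")
if abs(P[0]-.5738)<.006: o[3]=[P[0],P[1],b[1]]
else: o[3]=[.5738,-.0564,0]
np.save("knobs.npy",o)
v=cv2.resize(im2[230:320,250:370],(720,540));cv2.imwrite("pics/k4.png",v)
```

```text
[ 0.57451651 -0.05650786  0.146     ]
[[ 42  43  43  44  35  45]
 [ 39  47 100 101  39  42]
 [ 34 111 107 112 112  29]
 [ 50 114 111 113 112  37]
 [ 22 113 113 112  78  67]
 [106 110 115  64  60  61]]
[0.47707447 0.00077372 0.146     ] (np.float64(0.0943603247750815), np.float64(0.15707963267948966)) (np.float64(0.0943603247750815), np.float64(0.08726646259971647)) [197.7804878  222.78658537] 164
```

View pics/k4.png

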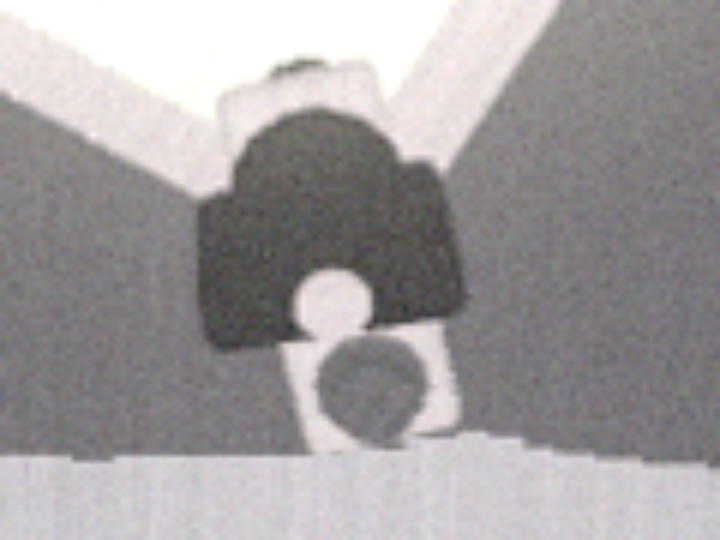

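```bash
cat > op.py <<'E'
from h import *
kn=np.load("knobs.npy")
def approach(i,yaw,side=0):
    """gripper over knob i with closing line across the wing, then down; side: half turns"""
    R=tool(yaw+np.pi/2+side*np.pi);p=kn[i,:2]
    goto([*p,.235],R);move_linear([*p,.189],max_speed=.1);print("t %.2f down, j6 %.2f"%(read_time(),read_joint_pos()[5]))
    m0=np.mean([(dwell(.02),read_moment()[2])[1] for _ in range(4)]);f0=read_force();return m0,f0
def turn(d):
    q=np.array(read_joint_pos() if turn.q is None else turn.q);q[5]+=d;move_joints(q);turn.q=q
turn.q=None
def torque(m0,n=4): return np.mean([(dwell(.01),read_moment()[2])[1] for _ in range(n)])-m0
E
python3 - <<'E'
from op import *
kn[3]=[.574,-.0564,.2];kn[0,2]=2.06;np.save("knobs.npy",kn)
grip(.5);print(read_time())
m0,f0=approach(3,.2);print(m0,f0)
grip(0);print("gap",read_finger_gap(),read_grip_force(),read_time(),read_moment()[2]-m0,np.round(read_force()-f0,1))
for k in range(4):
    turn(.13);a=read_moment()[2]-m0;b=torque(m0);print("%.2f %.3f %.3f"%(read_time(),a,b),np.round(read_force()-f0,1),round(read_joint_pos()[5],3))
print(np.round([(dwell(.01),read_moment()[2]-m0)[1] for _ in range(8)],3))
E
```

```text
3.65
t 5.92 down, j6 -0.44
0.013762727775170586 [-0.16241042 -0.87896487  0.74265183]
gap 0.15250014740536574 59.09236013889313 6.3583 -0.06092718784819828 [-2.7  7.8  5.2]
6.64 0.104 0.112 [ 0.4  2.9 -1.4] -0.317
6.92 0.170 0.191 [-1.   4.2  0.6] -0.189
7.21 0.161 0.182 [-2.2  4.9  1.5] -0.06
7.49 0.186 0.175 [-1.3  6.   0.9] 0.071
[0.224 0.216 0.201 0.183 0.156 0.179 0.196 0.212]
```

```bash
cat >> op.py <<'E'
def tighten(m0,f0,target,big=.25,cap=1.9,n=10,first=None,tol=.008):
    tot=0;T=torque(m0,n) if first is None else 0
    log=[]
    d=first
    while True:
        if d is None:
            if T>=target-tol: break
            d=big if T<.215 else float(np.clip((target-T)/.124,.04,.15))
        if tot+d>cap: print("CAP");break
        turn(d);tot+=d;T=torque(m0,n);log.append((round(tot,2),round(T,3)));d=None
    print("t %.2f"%read_time(),log,np.round(read_force()-f0,1));return T,tot
def release():
    grip(.5);p=read_tcp_pos();move_linear([p[0],p[1],.235],max_speed=.2)
E
python3 - <<'E'
from op import *
f0=np.array([-.16,-.88,.74])
T,tot=tighten(.0138,f0,.262,big=.15,cap=.75)
print(read_joint_pos()[5], torque(.0138,10))
E
```

```text
CAP
t 9.39 [(0.15, np.float64(0.194)), (0.3, np.float64(0.184)), (0.45, np.float64(0.17)), (0.6, np.float64(0.194)), (0.75, np.float64(0.208))] [ 0.   6.7 -1.1]
0.8152544291817134 0.20651089499117645
```

Run:
```python
from op import *
f0=np.array([-.16,-.88,.74]);m0=.0138
for k in range(3):
    t=read_time();turn(.03);t1=read_time();print("%.3f %.3f"%(t1-t,torque(m0,16)))
dwell(.1);print(torque(m0,20),read_joint_pos()[5],np.round(read_force()-f0,1),read_time())
```

```text
0.250 0.229
0.250 0.223
0.250 0.243
0.23326598996477726 0.904675343047604 [-0.9  5.5  0.1] 10.8917
```

Run:
```python
from op import *
f0=np.array([-.16,-.88,.74]);m0=.0138
for d in(.1,.08,.03): turn(d);print("%.3f %.3f"%(read_time(),torque(m0,12)))
print(read_joint_pos()[5],np.round(read_force()-f0,1))
```

```text
11.142 0.233
11.492 0.245
11.842 0.246
1.1108261756823494 [ 0.1  6.1 -0.4]
```

```bash
cat >> op.py <<'E'
import json,os
S="state.json"
def save(i,T):
    s=json.load(open(S)) if os.path.exists(S) else {}
    R=read_tool_rot();s[str(i)]=float(np.arctan2(R[1,1],R[0,1])-np.pi/2+.83*T);json.dump(s,open(S,"w"))
def snug(m0,f0,cap=1.7,goal=.252):
    tot=0;log=[];T=0
    while T<.205 and tot<1.5:
        turn(.25);tot+=.25;T=torque(m0,8);log.append((round(tot,2),round(float(T),3)))
    d=.03
    while tot+d<cap:
        turn(d);tot+=d;T=torque(m0,12);log.append((round(tot,2),round(float(T),3)))
        if T>=goal-.008 and d<=.06: break
        d=float(np.clip((goal-T)/.124,.03,.12)) if T<goal-.008 else .03
    print("t %.2f j6 %.2f"%(read_time(),read_joint_pos()[5]),log,np.round(read_force()-f0,1));return T
E
python3 - <<'E'
from op import *
save(3,.25);release();print(read_time())
m0,f0=approach(0,kn[0,2],1)
grip(0);print("m0",m0,f0,"gap",read_finger_gap(),read_moment()[2]-m0,np.round(read_force()-f0,1),read_time())
T=snug(m0,f0)
E
```

```text
12.7083
t 13.99 down, j6 1.11
m0 -0.00041184087964490305 [ 0.37074586 -0.21543053 -0.72132099] gap 0.15637752806542615 -0.022460655992100065 [1.7 1.8 5.5] 14.425
t 17.91 j6 2.60 [(0.25, 0.164), (0.5, 0.19), (0.75, 0.182), (1.0, 0.203), (1.25, 0.219), (1.28, 0.225), (1.4, 0.244), (1.47, 0.261), (1.5, 0.276)] [-6.1  3.2  8.2]
```

Run:
```python
from op import *
save(0,.265);release();print(read_time())
m0,f0=approach(1,kn[1,2],0)
grip(0);print("m0",m0,f0,"gap",read_finger_gap(),read_moment()[2]-m0,np.round(read_force()-f0,1),read_time())
T=snug(m0,f0)
```

```text
18.675
t 21.74 down, j6 -0.30
m0 -0.010356620756082062 [-0.62382454 -0.12479589 -0.58518366] gap 0.151671163848638 0.04679477041004485 [0.1 5.2 4.9] 22.175
t 25.52 j6 0.99 [(0.25, 0.2), (0.5, 0.2), (0.75, 0.222), (0.78, 0.219), (0.9, 0.209), (1.02, 0.234), (1.14, 0.238), (1.25, 0.25), (1.28, 0.276)] [-1.9  4.9  2.6]
```

Run:
```python
from op import *
save(1,.265);release();print(read_time())
m0,f0=approach(2,kn[2,2],0)
grip(0);print("m0",m0,f0,"gap",read_finger_gap(),read_moment()[2]-m0,np.round(read_force()-f0,1),read_time())
T=snug(m0,f0)
print(open(S).read())
```

```text
26.2917
t 28.04 down, j6 -0.26
m0 -0.00536784690262828 [ 0.26554839  0.6000048  -0.08210315] gap 0.15210856309657675 -0.05140366259857903 [-2.2  6.6  6.6] 28.475
t 32.88 j6 1.43 [(0.25, 0.175), (0.5, 0.194), (0.75, 0.207), (0.78, 0.206), (0.9, 0.222), (1.02, 0.209), (1.14, 0.221), (1.26, 0.218), (1.38, 0.227), (1.5, 0.236), (1.62, 0.243), (1.7, 0.265)] [ 2.7  8.7 -1.8]
{"3": -1.1452450681547628, "0": -2.351096842059924, "1": -0.8330811520321858}
```

```bash
cat >> op.py <<'E'
def tight(m0,f0,start,cap,goal=.36):
    """coarse turn 'start', then short slow steps up to goal"""
    tot=0;log=[]
    for _ in range(2): turn(start/2);tot+=start/2;T=torque(m0,6);log.append((round(tot,2),round(float(T),3)))
    d=.03
    while tot+d<=cap:
        turn(d);tot+=d;T=torque(m0,14);log.append((round(tot,2),round(float(T),3)))
        if T>=goal-.008 and d<=.06: break
        d=float(np.clip((goal-T)/.124,.03,.10)) if T<goal-.008 else .03
    print("t %.2f j6 %.2f"%(read_time(),read_joint_pos()[5]),log,np.round(read_force()-f0,1));return T
E
python3 - <<'E'
from op import *
dwell(.15);m0=-.0054;f0=np.array([.27,.6,-.08]);print(torque(m0,12))
tight(m0,f0,.45,.85)
E
```

```text
0.25050006181402645
t 35.34 j6 2.20 [(0.23, 0.29), (0.45, 0.27), (0.48, 0.322), (0.58, 0.321), (0.68, 0.327), (0.78, 0.339)] [ 3.3  2.4 -3.9]
```

Run:
```python
from op import *
save(2,.36);release();s=json.load(open(S))
m0,f0=approach(1,s["1"],0)
grip(0);print("m0",m0,f0,"gap",read_finger_gap(),read_moment()[2]-m0,np.round(read_force()-f0,1),read_time())
T=tight(m0,f0,.7,1.05);save(1,.36)
```

```text
t 38.02 down, j6 0.76
m0 -0.0006465859561985768 [-0.0780938   0.68746971  0.05726741] gap 0.1497437189099306 -0.05720108181749478 [2.8 2.8 4.1] 38.45
t 40.87 j6 1.79 [(0.35, 0.251), (0.7, 0.288), (0.73, 0.323), (0.83, 0.324), (0.93, 0.332), (1.03, 0.344)] [-7.1 -0.8  4.9]
```

Run:
```python
from op import *
release();s=json.load(open(S))
m0,f0=approach(0,s["0"],1)
grip(0);print("m0",m0,f0,"gap",read_finger_gap(),read_moment()[2]-m0,np.round(read_force()-f0,1),read_time())
T=tight(m0,f0,.7,1.05)
```

```text
t 44.42 down, j6 -0.76
m0 0.0002685380259978658 [-0.47508575  0.10085748 -0.18165108] gap 0.155771007466037 0.024606472579140466 [-1.2  1.9  5.4] 44.8583
t 47.27 j6 0.26 [(0.35, 0.233), (0.7, 0.277), (0.73, 0.322), (0.83, 0.317), (0.93, 0.346), (1.03, 0.359)] [-2.5  6.   3. ]
```

Run:
```python
from op import *
release();s=json.load(open(S))
m0,f0=approach(3,s["3"],0)
grip(0);print("m0",m0,f0,"gap",read_finger_gap(),read_moment()[2]-m0,np.round(read_force()-f0,1),read_time())
T=tight(m0,f0,.75,1.15)
```

```text
t 49.33 down, j6 0.90
m0 0.003655011752705507 [ 0.04023358 -0.47383152  0.4946158 ] gap 0.15047373778745718 0.010811131687059479 [2.9 2.9 4. ] 49.7667
t 52.23 j6 1.91 [(0.38, 0.256), (0.75, 0.299), (0.78, 0.337), (0.88, 0.327), (0.98, 0.353), (1.01, 0.369)] [-6.9  3.   6.7]
```

Run:
```python
from op import *
release();p=read_tcp_pos();move_linear([p[0],p[1],.3]);print(read_time(),read_force());print(sign_off())
```

```text
53.5833 [-0.55316917  0.06996472  0.37415952]
the job is handed in; nothing more can be done
None
```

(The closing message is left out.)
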